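Change over the bench shaker

ROBOT

A 6-joint arm with a two-finger parallel gripper is mounted at the origin on the work surface. World frame = base frame: x ahead of the robot, y to its left, z up, the work surface at z = 0. Lengths are in m, angles in rad, forces in N, time in s.
With the tool pointing down it reaches from about 0.25 to 0.725 m from the base axis. Payload 4 kg.
Tool frame: the origin (TCP) lies at the very end of the fingers, on their centre line; the grasp point (between the pads) lies 19 mm behind it; z points along the fingers, y is the line along which they close (so a half turn about z gives the same grasp; the last joint's range is limited). The gripper opens to 85 mm and grips with 20 to 120 N. Pads are 22 mm wide; open, the fingers measure 114 mm over their backs; the gripper's body (76 mm by 85 mm) begins 54 mm behind the grasp point. The pads swing forward as they close: fully open they stand 13 mm farther back than shut.
Start: joints at [1.349, 0.241, 0.005, 1.335, 0, 1.571], TCP at [0.11, 0.488, 0.207] pointing down, gripper open.
Joint ranges: [-2.72, 2.72], [-1.05, 1.87], [-1.09, 1.28], [-1.99, 2.15], [-1.42, 1.44], [-3.14, 3.14]. Speed limits (rad/s): [2.79, 2.79, 3.14, 3.14, 3.14, 3.14].

INTERFACE

Orientations are given as a unit quaternion [x, y, z, w].
In Python, from workcell import bot, vision, workorder, boxes_of gives the robot as it stands.
- The arm moves only by the tool send_rows, never from a script. Its argument "motion" is text: rows parted by semicolons, each of 5 numbers parted by spaces: the closure, from -1 (fully open) to 1 (shut), so that 0 is half open, then the shift along the tool's x, y, z in cm, then the turn about the tool's z in rad. In form: claw x y z twist; .... A call has 1 to 5 rows; each row is the pose to reach, as a shift and turn from the pose commanded when the call began, along the tool's axes at that moment; what a row does not reach only later rows make up. A row lasts 1/10 s, in which the tool goes at most 50 mm and 8.59 degrees, less where a joint would pass 70% of its speed; a pose out of reach is approached as far as the arm can. A call with a gripper value outside its range is refused whole. The fingers move at their own pace and stop on an object; the grip force is fixed at half the most. Time passes only in rows, so rows that repeat a pose let the fingers close. It gives the time, the measured TCP pose, the force, the opening and the grip force at its end, in the units of the state.
- bot.get_obs(): the state, without advancing time (a new reading comes with each control period).
- vision.camera(name): name is "scene" or "top"; returns the picture (420x560x3 uint8, red, green, blue); there is no depth.
- vision.camera_model(name): a dict with "fov_y" (degrees; the focal length in pixels is half the picture's height over the tangent of half this angle, whatever the lens; pixels are square), "cx", "cy" (the principal point, pixels), "k1" (the pictures are not rectified: a ray, as slopes to the right and down, at radius r is drawn at 1 + k1 r^2 times it, then the intrinsics apply), "world_from_camera" (4x4, takes a point from camera to world coordinates). Camera axes: x right, y down, z forward; pixel columns grow to the right and rows downward; lengths in m; the calibration is good to about 2 mm. A picture is of the moment at which its call begins. camera_model takes no time and is no camera call.
- workorder.job_done(): hands the job in; it is judged then, once.
Trained networks look in the newest picture that a camera, given by its name, has taken for a name from the list of things; names that differ only in an ending like _2 or _b are one class to them, and where a whole thing is asked for, a point or a joint stands for the part that bears it (a point fixed in the world has none). Each returns a list of dicts, best first, with "conf" (0 to 1); they miss things now and then, are a little off and sometimes report something else, mostly with a low value. They report only what shows in the picture. A call takes as long as a camera call. They do not tell look-alikes from the thing itself.
- boxes_of(camera, target): "rect" ([centre column, centre row, width, height] in pixels, round what is visible of it).
The state is a dict: "clock": time; "joint_pos": joint angles; "joint_vel": joint speeds; "tau": joint torques, N m; "eef_pos": TCP position; "tool_rot": TCP orientation; "ft_force": force on the tool from outside, world axes, zero at the start; "ft_torque": the same for the moment, N m; "grip_width": finger opening in m; "grasp_force": force on a finger pad.
Only numpy, scipy, OpenCV 4.12 (cv2) and the standard library are available. Lean on these libraries where they do the work, as an engineer would, in place of code of your own. Each camera call takes 0.05 s, during which the arm holds its last target. There are 200 camera calls.

TASK

The bench shaker has finished its run: flip its bat switch off, then slide the transport lock all the way to its locked end so that the platform is held. With it locked, take the tall finished bottle off the platform and stand it in the steel tray, and stand every waiting jar upright on the platform. Then slide the lock all the way back to its free end and, last of all, flip the switch on again; leave the mug, the wash bottle and the forceps where they are.

Things in the scene. Friction and masses are not known exactly. Their poses are not given: they have to be found in the camera images.
- shaker: white bench shaker, fixed, 300 mm (its x) by 280 mm (its y), origin at the centre of its underside, z up. Its front (-x) faces roughly towards the robot. Along the front is a control ledge 45 mm above the bench, with the switch at the ledge's -y end and the lock slide at its +y end; behind them is the rimmed platform.
- platform (a point): centre of the platform's upper surface (75 mm above the bench), axes as the shaker's. The flat area is 210 mm (x) by 250 mm (y), inside a rim 9 mm high and 6 mm wide. The platform's front edge is 42 mm behind (+x of) the line on which lock and switch stand.
- lock (a joint): travel of the transport lock in m: 0 = free end stop (towards the shaker's +y end), 0.09 = locked end stop (the grip has moved 90 mm towards the shaker's -y). It starts at or within 20 mm of the free end. Stiff sliding friction of about 2 N, stays where it is left.
- lock_top (a point): centre of the top of the lock's black grip, an upright block 28 mm (shaker x) by 20 mm (shaker y) and 42 mm high standing on an aluminium track; the top is 95 mm above the bench. It moves along the shaker's y. Axes as the shaker's.
- switch (a joint): angle of the steel bat switch in rad: 0 = off, bat leaning 0.45 rad from upright towards the shaker's -y; 0.9 = on, leaning 0.45 rad towards the shaker's +y. Upright at 0.45, past which it snaps over by itself. Starts on. Less than 1 N at the tip moves it.
- switch_tip (a point): centre of the 16 mm ball at the end of the bat, 55 mm from the pivot; the rod is 10 mm thick
- switch_pivot (a point): fixed point on the bat's hinge axis, 60 mm above the bench, axes as the shaker's; the black housing around it is 46 mm (x) by 50 mm (y), its top at 58 mm
- bottle: the finished bottle: tall, white, 56 mm across up to 92 mm, then a shoulder and a grey neck cap 34 mm across, 125 mm high in all; about 200 g; origin at the centre of its underside, z up its axis. Starts standing on the platform.
- jar0: waiting jar: upright white cylinder 60 mm across and 62 mm high, the top 18 mm a grey cap of the same width; weighted low, about 140 g; origin at the centre of its underside, z up its axis. Two to four of the four jars are present.
- jar1: waiting jar: upright white cylinder 60 mm across and 62 mm high, the top 18 mm a grey cap of the same width; weighted low, about 140 g; origin at the centre of its underside, z up its axis. Two to four of the four jars are present.
- jar2: waiting jar: upright white cylinder 60 mm across and 62 mm high, the top 18 mm a grey cap of the same width; weighted low, about 140 g; origin at the centre of its underside, z up its axis. Two to four of the four jars are present.
- jar3: waiting jar: upright white cylinder 60 mm across and 62 mm high, the top 18 mm a grey cap of the same width; weighted low, about 140 g; origin at the centre of its underside, z up its axis. Two to four of the four jars are present.
- mat: flat blue mat on the bench, 200 by 200 mm, 1 mm thick, on which the jars wait; origin at its centre. It lies to one side of the shaker, the tray to the other; which side varies.
- tray: steel collecting tray, fixed, 200 by 200 mm outside, walls 4 mm thick and 18 mm high; origin at the centre of its underside
- tray_in (a point): centre of the tray's inner floor, about 4 mm above the bench, axes as the tray's
- canister: white mug with a handle, 84 mm across, 110 mm high, standing beyond the work; to be left alone; origin at the centre of its underside
- wash_bottle: wash bottle, 66 mm across, 160 mm high, standing beyond the work; to be left alone; origin at the centre of its underside
- forceps: steel forceps lying on the bench behind the shaker, 210 mm long along its y, 6 mm high; to be left alone; origin at the centre of its underside
There are look-alikes about, which are no part of the job. Leave any orange look-alike of the jar0 alone. Leave any blue look-alike of the bottle alone.

How it is judged:
By the outcome, as a careful person would: the job done as asked, in the order asked, and still so for the second after the job is handed in, with the robot touching nothing.
Of jar0, jar1, jar2, jar3 only 2 to 4 are there at a start; the rules pass over those that are not, and their reading is None.
At some moment in a run one of jar0, jar1, jar2, jar3 may be knocked a few centimetres aside while the robot is not near it.
It also fails if it takes over 210 s, if anything falls off the work surface, if the arm or the gripper's body presses on something with over 40 N, if the wrist force passes 120 N, or if a joint passes its speed limit or range.

## Working session

There is one attempt and no reset: what is moved stays moved. The work goes in short steps, Python scripts to look and compute and a tool call to move; the robot and the scene stay as the last step left them, time stands still between calls to the robot, and variables do not carry over. Pictures are saved under pics/ and viewed, at most 14 in all, crops included, and the job is handed in when it is done.

Besides the shell and the picture viewer there is one more tool, called after "Request:" as name(argument=value, ...) on one line, values as JSON. send_rows: Moves the arm, as the interface text tells. Its arguments: {"type":"object","properties":{"motion":{"type":"string"}},"required":["motion"]}

```bash
ls; mkdir -p pics
cat > h.py <<'E'
import numpy as np, cv2
from workcell import bot, vision, workorder, boxes_of
def K(m):
    f=210/np.tan(np.radians(m["fov_y"])/2); return f
def ray(cam,u,v):
    m=vision.camera_model(cam); f=K(m); T=np.array(m["world_from_camera"])
    d=np.array([(u-m["cx"])/f,(v-m["cy"])/f]); s=d.copy()
    for _ in range(30): s=d/(1+m["k1"]*(s@s))
    return T[:3,3],T[:3,:3]@np.array([s[0],s[1],1])
def at_z(cam,u,v,z):
    o,d=ray(cam,u,v); return o+d*(z-o[2])/d[2]
def proj(cam,p):
    m=vision.camera_model(cam); f=K(m); T=np.array(m["world_from_camera"])
    c=T[:3,:3].T@(np.array(p,float)-T[:3,3]); s=c[:2]/c[2]; s=s*(1+m["k1"]*(s@s))
    return s*f+[m["cx"],m["cy"]]
def snap(cam,name):
    im=vision.camera(cam); cv2.imwrite(f"pics/{name}.png",im[:,:,::-1]); return im
E
python3 - <<'E'
from h import *
print(bot.get_obs())
for c in("scene","top"):
    snap(c,c+"0"); m=vision.camera_model(c); print(c,m)
    for t in("shaker","lock","switch","bottle","jar0","mat","tray","canister","wash_bottle","forceps"):
        print(t,[(np.round(b["rect"]).tolist(),round(b["conf"],2)) for b in boxes_of(c,t)])
E
```

```text
pics
{'clock': 0.0, 'joint_pos': array([ 1.34898762e+00,  2.41402636e-01,  3.68347085e-03,  1.33520587e+00,
       -1.48896733e-05,  1.57079707e+00]), 'joint_vel': array([-0.0018703 ,  0.0004357 ,  0.00173214,  0.00043782, -0.00147438,
       -0.00057992]), 'tau': array([ 3.39191693e-04, -3.72318470e+01,  2.52406186e+01,  1.71496568e-02,
       -1.12904959e-04,  2.12413660e-06]), 'eef_pos': array([0.10984673, 0.48706125, 0.20650264]), 'tool_rot': array([ 1.10677446e-01,  9.93855809e-01, -1.05864035e-03, -1.10400315e-04]), 'ft_force': array([-0.14167187,  0.39930024, -0.57752781]), 'ft_torque': array([ 0.02402238, -0.05815743, -0.05319623]), 'grasp_force': 0.0, 'grip_width': 0.08564049537291944}
scene {'fov_y': 54.63400410200291, 'cx': 278.4093475433131, 'cy': 210.93740055145028, 'k1': -0.03810316133081322, 'world_from_camera': array([[ 0.3354739 ,  0.6491717 , -0.68266637,  1.26721282],
       [ 0.94203999, -0.22791863,  0.24619861, -0.24568989],
       [ 0.00423278, -0.72569222, -0.68800645,  0.81503812],
       [ 0.        ,  0.        ,  0.        ,  1.        ]])}
shaker [([274.0
[... 1191 characters left out ...]
846,  1.41388183],
       [ 0.        ,  0.        ,  0.        ,  1.        ]])}
shaker [([295.0, 221.0, 104.0, 112.0], 0.63)]
lock []
switch [([325.0, 261.0, 16.0, 2.0], 0.47)]
bottle [([287.0, 196.0, 22.0, 31.0], 0.91), ([322.0, 302.0, 24.0, 23.0], 0.75)]
jar0 [([155.0, 253.0, 30.0, 23.0], 0.95), ([189.0, 248.0, 23.0, 25.0], 0.88), ([153.0, 218.0, 25.0, 19.0], 0.8), ([180.0, 297.0, 26.0, 20.0], 0.78), ([183.0, 213.0, 24.0, 19.0], 0.66)]
mat [([173.0, 234.0, 76.0, 75.0], 0.93)]
tray [([386.0, 163.0, 32.0, 26.0], 0.7), ([405.0, 246.0, 72.0, 73.0], 0.6)]
canister [([198.0, 154.0, 37.0, 37.0], 0.76), ([172.0, 234.0, 75.0, 77.0], 0.68)]
wash_bottle []
forceps [([291.0, 138.0, 69.0, 9.0], 0.6)]
```

Run:
```python
import cv2
a=cv2.imread("pics/top0.png")[110:330,110:460]; cv2.imwrite("pics/top0c.png",cv2.resize(a,None,fx=2.28,fy=2.28,interpolation=cv2.INTER_CUBIC))
a=cv2.imread("pics/scene0.png")[130:340,90:450]; cv2.imwrite("pics/scene0c.png",cv2.resize(a,None,fx=2.2,fy=2.2,interpolation=cv2.INTER_CUBIC))
```

```text
(no output)
```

View pics/top0c.png

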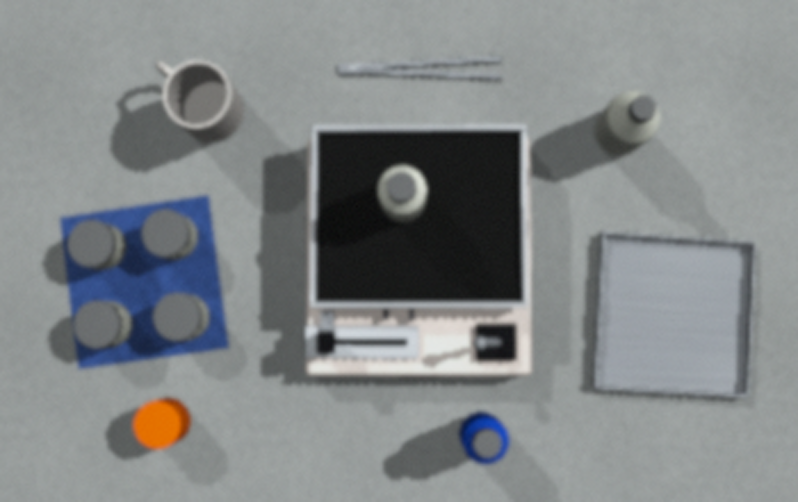

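View pics/scene0c.png

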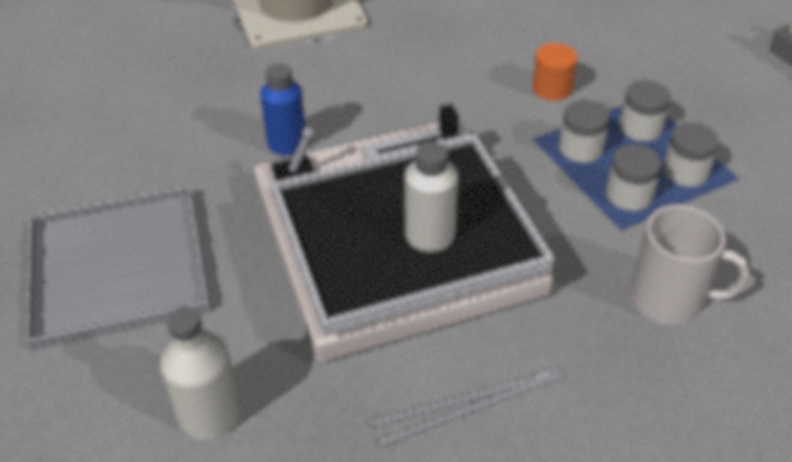

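The top view shows four jars on the mat (left, +y): cap centres at crop (93,243), (165,233), (100,324) and (178,316). The orange look-alike is at (162,423), the blue bottle at (486,440), the finished bottle's cap at (401,188), the lock grip at (326,341) near its free end, the switch at (490,342), and the tray on the right.

Run:
```python
from h import *
c=lambda x,y,z:at_z("top",110+(x+.5)/2.28-.5,110+(y+.5)/2.28-.5,z)
P={}
for n,x,y,z in [("rimTL",312,126,.084),("rimTR",527,126,.084),("rimBR",526,306,.084),("rimBL",308,306,.084),
 ("lock",326,341,.095),("housing",495,342,.058),("tip",484,342,.109),("bcap",401,188,.2),
 ("j0",93,243,.063),("j1",165,233,.063),("j2",100,324,.063),("j3",178,316,.063),
 ("trTL",600,235,.018),("trTR",754,242,.018),("trBR",746,398,.018),("trBL",593,391,.018),("orange",161,422,.062),("blue",488,442,.125),
 ("mug",198,95,.11),("wash",643,107,.16)]:
    P[n]=c(x,y,z); print(n,np.round(P[n]*1000).astype(int), "scene crop",np.round((proj("scene",P[n])-[90,130])*2.2).astype(int))
r=[P["rim"+k] for k in("TL","TR","BR","BL")]
for i in range(4): print(np.linalg.norm(r[i]-r[(i+1)%4])*1000)
pc=sum(r)/4; print("centre",pc)
ex=(r[0]+r[1]-r[2]-r[3])[:2]; ey=(r[0]+r[3]-r[1]-r[2])[:2]
a=np.arctan2(ex[1],ex[0]); b=np.arctan2(-ey[0],ey[1]); print("yaw",a,b)
t=sum(P["tr"+k] for k in("TL","TR","BR","BL"))/4; print("tray",t)
a=(a+b)/2;X=np.array([np.cos(a),np.sin(a)]);Y=np.array([-X[1],X[0]])
for n in P: d=(P[n]-pc)[:2]; print(n,np.round([d@X*1000,d@Y*1000]))
```

```text
rimTL [708 117  84] scene crop [553 256]
rimTR [ 711 -145   84] scene crop [321 322]
rimBR [ 492 -144   84] scene crop [273 181]
rimBL [489 118  84] scene crop [477 132]
lock [447  95  95] scene crop [448 109]
housing [ 448 -109   58] scene crop [294 167]
tip [448 -92 109] scene crop [304 133]
bcap [618   7 200] scene crop [431 147]
j0 [563 391  63] scene crop [693 134]
j1 [576 300  63] scene crop [636 157]
j2 [462 379  63] scene crop [645  91]
j3 [474 281  63] scene crop [585 111]
trTL [ 584 -245   18] scene crop [210 296]
trTR [ 577 -446   18] scene crop [ 28 339]
trBR [ 378 -433   18] scene crop [ 31 213]
trBL [ 387 -237   18] scene crop [190 182]
orange [343 299  62] scene crop [554  55]
blue [333 -97 125] scene crop [277  69]
mug [741 255 110] scene crop [683 230]
wash [ 721 -272  160] scene crop [184 317]
262.75642093798143
219.19720871921956
262.3902910195457
219.6553413326666
centre [ 0.59976732 -0.01354453  0.084     ]
yaw -0.0036820961662304094 0.010947144236559828
tray [ 0.48123188 -0.34027083  0.018     ]
rimTL [109. 131.]
rimTR [ 111. -132.]
rimBR [-109. -130.]
rimBL [-111.  132.]
lock [-152.  109.]
housing [-152.  -95.]
tip [-152.  -78.]
bcap [19. 20.]
j0 [-35. 405.]
j1 [-22. 313.]
j2 [-136.  393.]
j3 [-125.  295.]
trTL [ -17. -232.]
trTR [ -25. -432.]
trBR [-223. -419.]
trBL [-214. -222.]
orange [-255.  314.]
blue [-267.  -82.]
mug [142. 268.]
wash [ 120. -259.]
```

Request:
send_rows(motion="1 -3 -3 0 -0.05; 1 -6 -6 0 -0.1; 1 -9 -9 0 -0.15; 1 -12 -12 0 -0.2; 1 -15 -15 0 -0.221")

```text
clock: 1.6
eef_pos: [0.2239, 0.3071, 0.2075]
tool_rot: [-0.001, 1.0, 0.0, 0.0]
ft_force: [0.7, 1.0, 1.2]
grip_width: 0.0124
grasp_force: 0.0
```

Request:
send_rows(motion="1 -2.3 -3.6 0 0; 1 -4.6 -7.2 0 0; 1 -6.9 -10.8 0 0; 1 -9.2 -14.4 0 0; 1 -11.4 -18 0 0")

```text
clock: 2.1
eef_pos: [0.338, 0.1268, 0.2078]
tool_rot: [0.0, 1.0, 0.0, 0.001]
ft_force: [0.9, 0.8, -0.9]
grip_width: -0.0
grasp_force: 0.0
```

Request:
send_rows(motion="1 -2.3 -3.4 0 0; 1 -4.6 -6.8 0 0; 1 -6.9 -10.2 0 0; 1 -9.2 -13.6 0 0; 1 -11 -16.7 0 0")

```text
clock: 2.6
eef_pos: [0.4482, -0.0406, 0.2075]
tool_rot: [0.001, 1.0, -0.0, 0.0]
ft_force: [0.6, 0.8, 0.5]
grip_width: 0.0002
grasp_force: 0.0
```

Request:
send_rows(motion="1 0 0 3 0; 1 0 0 7 0; 1 0 0 10.6 0; 1 0 0 10.6 0")

```text
clock: 3.0
eef_pos: [0.4425, -0.0385, 0.0971]
tool_rot: [0.001, 1.0, 0.0, -0.005]
ft_force: [-1.3, -1.6, -0.4]
grip_width: 0.0003
grasp_force: 0.0
```

Request:
send_rows(motion="1 0 -2 0 0; 1 0 -3.5 0 0; 1 0 -5 0 0; 1 0 -6.6 0 0; 1 0 -6.6 0 0")

```text
clock: 3.5
eef_pos: [0.4485, -0.1063, 0.1036]
tool_rot: [0.001, 1.0, -0.001, 0.002]
ft_force: [-0.3, -0.5, -0.2]
grip_width: 0.0001
grasp_force: 0.0
```

Request:
send_rows(motion="1 0 2 0 0; 1 0 3 -4 0; 1 0 5 -9 0; 1 0 9 -9 0; 1 0 13 -9 0")

```text
clock: 4.0
eef_pos: [0.4491, 0.0269, 0.1954]
tool_rot: [0.001, 1.0, 0.0, 0.004]
ft_force: [1.3, 0.6, -0.1]
grip_width: -0.0003
grasp_force: 0.0
```

Request:
send_rows(motion="1 0 4 0 0; 1 0 8 0 0; 1 0 12 0 0; 1 0 12 0 0")

```text
clock: 4.4
eef_pos: [0.4472, 0.1502, 0.1929]
tool_rot: [-0.003, 1.0, 0.001, 0.001]
ft_force: [0.0, -0.4, 0.2]
grip_width: -0.0001
grasp_force: 0.0
```

Run:
```python
from h import *
print(bot.get_obs()["eef_pos"])
a=snap("top","t1")[200:290,220:380]; b=snap("scene","s1")[150:240,200:360]
z=lambda i:cv2.resize(i[:,:,::-1],None,fx=4,fy=4,interpolation=cv2.INTER_CUBIC)
cv2.imwrite("pics/c1.png",np.hstack([z(a)[:,:400],z(b)[:,:400]]) if 0 else np.vstack([cv2.resize(z(a),(480,270)),cv2.resize(z(b),(480,270))]))
```

```text
[0.44724974 0.15016671 0.19294276]
```

View pics/c1.png

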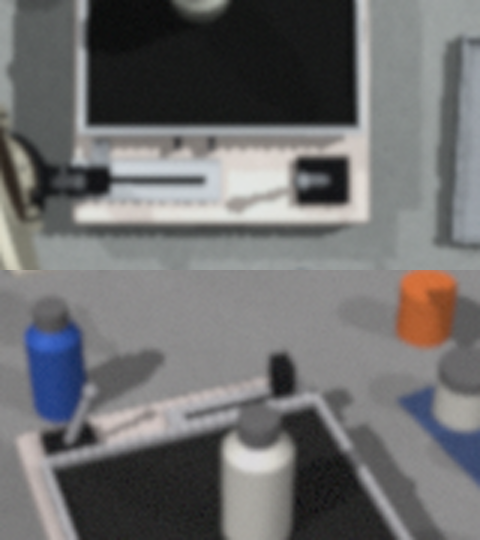

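Run:
```python
from h import *
print(proj("scene",[.447,.15,.193]),proj("top",[.447,.15,.193]),proj("top",[.448,-.085,.109]),proj("top",[.448,-.133,.109]),proj("top",[.448,-.109,.058]))
print(proj("scene",[.448,-.085,.109]),proj("scene",[.448,-.133,.109]))
s=cv2.imread("pics/s1.png")[100:240,180:360];s0=cv2.imread("pics/scene0.png")[170:220,205:255];s1=cv2.imread("pics/s1.png")[170:220,205:255]
t0=cv2.imread("pics/top0.png")[240:280,290:350];t1=cv2.imread("pics/t1.png")[240:280,290:350]
r=lambda i:cv2.resize(i,(380,290),interpolation=cv2.INTER_CUBIC)
cv2.imwrite("pics/c2.png",np.vstack([np.hstack([r(s0),r(s1)]),np.hstack([r(t0),r(t1)])]))
cv2.imwrite("pics/c3.png",cv2.imread("pics/s1.png"))
```

```text
[313.93932629 146.87012106] [227.96295636 259.46467733] [319.25255063 259.80773007] [337.11328981 259.98136114] [326.71768452 259.61143825]
[231.04150714 189.93240898] [213.42033268 193.85196828]
```

View pics/c2.png

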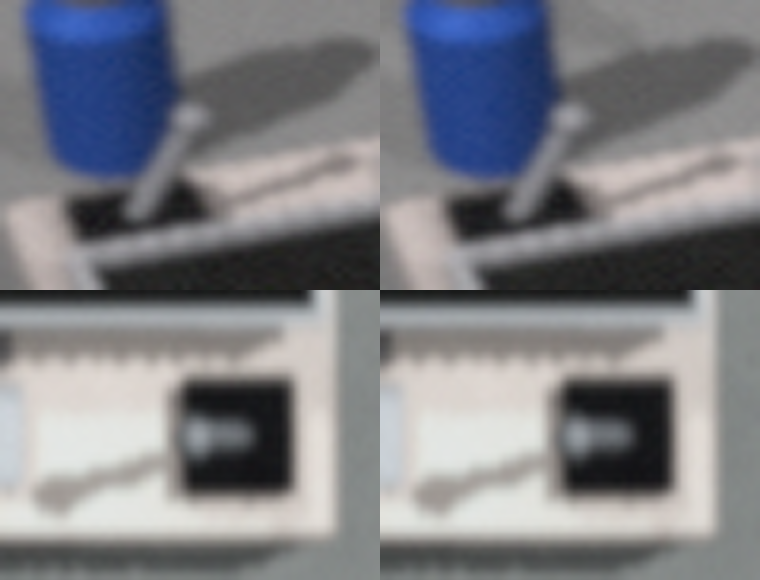

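The bat is unchanged and still leaning to +y at top px (321,260): the push stopped just short of the snap point. I'll repeat it lower and farther.

Request:
send_rows(motion="1 0 -4.5 0 0; 1 0 -9 0 0; 1 0 -13.5 0 0; 1 0 -18 0 0; 1 0 -19 0 0")

```text
clock: 5.0
eef_pos: [0.4463, -0.0496, 0.1922]
tool_rot: [0.004, 1.0, -0.001, 0.0]
ft_force: [-0.5, 0.2, -0.1]
grip_width: 0.0001
grasp_force: 0.0
```

Request:
send_rows(motion="1 0 0 4 0; 1 0 0 8 0; 1 0 0 10.4 0; 1 0 0 10.4 0; 1 0 0 10.4 0")

```text
clock: 5.5
eef_pos: [0.4471, -0.045, 0.0881]
tool_rot: [0.001, 1.0, 0.0, -0.0]
ft_force: [-0.1, -0.1, 0.6]
grip_width: 0.0
grasp_force: 0.0
```

Request:
send_rows(motion="1 0 -2 0 0; 1 0 -4 0 0; 1 0 -6 0 0; 1 0 -7.2 0 0; 1 0 -8 0 0")

```text
clock: 6.0
eef_pos: [0.4493, -0.1248, 0.0902]
tool_rot: [0.001, 1.0, 0.001, 0.003]
ft_force: [1.7, 14.2, 8.5]
grip_width: -0.0002
grasp_force: 8.1
```

Run:
```python
from h import *
print(bot.get_obs()["eef_pos"])
t0=snap("scene","s2")[150:220,190:260];t1=snap("top","t2")[230:290,290:350]
r=lambda i:cv2.resize(i[:,:,::-1],(380,380),interpolation=cv2.INTER_CUBIC)
cv2.imwrite("pics/c4.png",np.hstack([r(t0),r(t1)]))
```

```text
[ 0.4493393  -0.12480599  0.0902359 ]
```

View pics/c4.png

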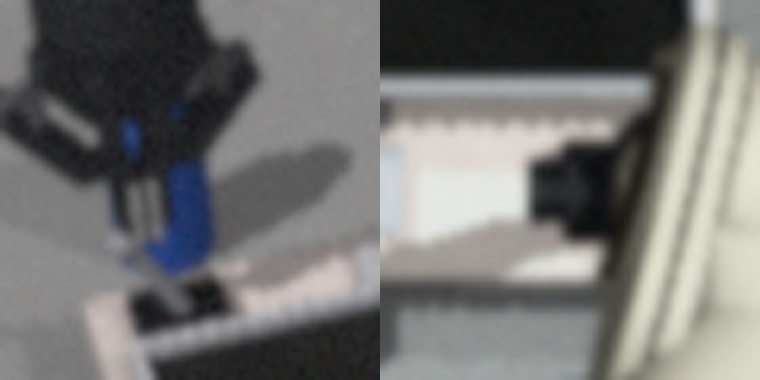

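The bat is now leaning to -y: off. Next is the lock.

Request:
send_rows(motion="1 0 2 0 0; 1 0 4 -3 0; 1 0 7 -7 0; 1 0 11.5 -7 0; 1 0 16 -7 0")

```text
clock: 6.6
eef_pos: [0.4487, 0.0365, 0.1598]
tool_rot: [0.001, 1.0, 0.0, 0.003]
ft_force: [-0.4, 0.2, -0.7]
grip_width: 0.0002
grasp_force: 0.0
```

Request:
send_rows(motion="1 0 4 0 0; 1 0 8 0 0; 1 0 11.4 0 0; 1 0 11.4 4 0; 1 0 11.4 8 0")

```text
clock: 7.1
eef_pos: [0.4492, 0.1515, 0.0784]
tool_rot: [-0.001, 1.0, 0.001, 0.003]
ft_force: [0.8, 0.4, -0.7]
grip_width: 0.0001
grasp_force: 0.0
```

Request:
send_rows(motion="1 0 0 1.1 0; 1 0 0 1.1 0; 1 0 -2.5 1.1 0; 1 0 -5 1.1 0; 1 0 -7.5 1.1 0")

```text
clock: 7.6
eef_pos: [0.4493, 0.0746, 0.0689]
tool_rot: [0.0, 1.0, 0.001, 0.002]
ft_force: [1.4, 2.2, -1.4]
grip_width: 0.0003
grasp_force: 1.5
```

Request:
send_rows(motion="1 0 -1.5 0 0; 1 0 -2.5 0 0; 1 0 -3 0 0; 1 0 -3 0 0")

```text
clock: 8.0
eef_pos: [0.4481, 0.0437, 0.0675]
tool_rot: [0.001, 1.0, -0.0, 0.001]
ft_force: [-0.5, -0.6, -0.3]
grip_width: -0.0001
grasp_force: 0.0
```

Request:
send_rows(motion="1 0 -0.4 0 0; 1 0 -0.8 0 0; 1 0 -0.8 0 0")

```text
clock: 8.3
eef_pos: [0.4472, 0.0362, 0.0665]
tool_rot: [0.0, 1.0, -0.0, 0.0]
ft_force: [0.6, 1.4, 0.2]
grip_width: 0.0001
grasp_force: 0.5
```

Request:
send_rows(motion="1 0 -0.4 0 0; 1 0 -0.8 0 0; 1 0 -0.8 0 0")

```text
clock: 8.6
eef_pos: [0.4471, 0.0278, 0.0664]
tool_rot: [0.001, 1.0, -0.0, 0.0]
ft_force: [0.5, 1.0, -0.8]
grip_width: -0.0002
grasp_force: 0.5
```

Request:
send_rows(motion="1 0 -0.3 0 0; 1 0 -0.6 0 0; 1 0 -0.6 0 0")

```text
clock: 8.9
eef_pos: [0.4471, 0.0248, 0.0664]
tool_rot: [-0.0, 1.0, 0.003, -0.0]
ft_force: [0.8, 8.7, 0.2]
grip_width: 0.0002
grasp_force: 5.0
```

Request:
send_rows(motion="1 0 1.2 0 0; 1 0 1.2 -4 0; -1 0 1.2 -9 0; -1 0 0 -13 0; -1 0 -1.2 -17 0")

```text
clock: 9.4
eef_pos: [0.4464, 0.0098, 0.2379]
tool_rot: [0.0, 1.0, -0.001, -0.0]
ft_force: [1.4, 0.8, -0.1]
grip_width: 0.0433
grasp_force: 0.0
```

Request:
send_rows(motion="-1 -4 0 0 0; -1 -8 0 0 0; -1 -12 0 0 0; -1 -17 0 0 0; -1 -17 0 0 0")

```text
clock: 9.9
eef_pos: [0.6213, 0.0096, 0.2296]
tool_rot: [0.001, 1.0, -0.001, -0.003]
ft_force: [0.5, -0.2, -0.8]
grip_width: 0.0855
grasp_force: 0.0
```

Run:
```python
from h import *
print(bot.get_obs()["eef_pos"],bot.get_obs()["tool_rot"])
snap("scene","s3");snap("top","t3")
for c in("scene","top"): print([(np.round(b["rect"]).tolist(),round(b["conf"],2)) for b in boxes_of(c,"lock")])
a=cv2.imread("pics/s3.png")[120:260,180:400]; b=cv2.imread("pics/t3.png")[150:290,220:440]
cv2.imwrite("pics/c5.png",cv2.resize(np.vstack([a,b]),None,fx=2.1,fy=2.1,interpolation=cv2.INTER_CUBIC))
```

```text
[0.62125724 0.00964498 0.22962577] [ 6.33530393e-04  9.99994488e-01 -9.84889291e-04 -3.10683441e-03]
[([264.0, 193.0, 13.0, 16.0], 0.52), ([356.0, 192.0, 21.0, 27.0], 0.24)]
[]
```

View pics/c5.png

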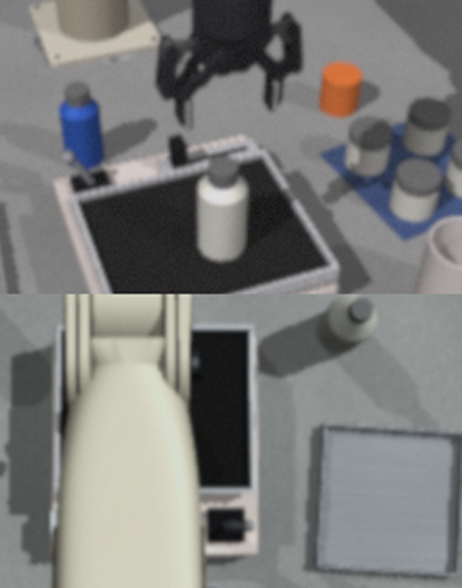

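The lock is at its locked end (scene crop (178,150)) and the switch is off. Now the bottle.

Request:
send_rows(motion="-1 0 0 3 0; -1 0 0 6 0; -1 0 0 9 0; -1 0 0 10 0; -1 0 0 10 0")

```text
clock: 10.6
eef_pos: [0.6151, 0.01, 0.1365]
tool_rot: [0.0, 1.0, -0.0, -0.001]
ft_force: [-0.2, -0.3, -0.1]
grip_width: 0.085
grasp_force: 0.0
```

Request:
send_rows(motion="1 0 0 0 0; 1 0 0 0 0; 1 0 0 0 0; 1 0 0 0 0; 1 0 0 0 0")

```text
clock: 11.1
eef_pos: [0.6201, 0.0075, 0.1421]
tool_rot: [0.001, 1.0, -0.002, 0.005]
ft_force: [-1.4, -5.6, 14.0]
grip_width: 0.0326
grasp_force: 65.1
```

Request:
send_rows(motion="1 0 0 -2 0; 1 0 0 -5 0; 1 0 0 -9 0; 1 0 0 -10 0; 1 0 0 -10 0")

```text
clock: 11.6
eef_pos: [0.6187, 0.0101, 0.2391]
tool_rot: [0.0, 1.0, 0.0, 0.003]
ft_force: [0.3, 0.1, -2.8]
grip_width: 0.0325
grasp_force: 64.3
```

Run:
```python
from h import *
o=bot.get_obs();print(o["eef_pos"],o["ft_force"],o["grip_width"])
a=snap("scene","s4")[60:280,180:400]
cv2.imwrite("pics/c6.png",cv2.resize(a[:,:,::-1],None,fx=2.5,fy=2.5,interpolation=cv2.INTER_CUBIC))
```

```text
[0.61866588 0.01010812 0.23912626] [ 0.259049    0.09062941 -2.78909853] 0.032541905877335894
```

View pics/c6.png

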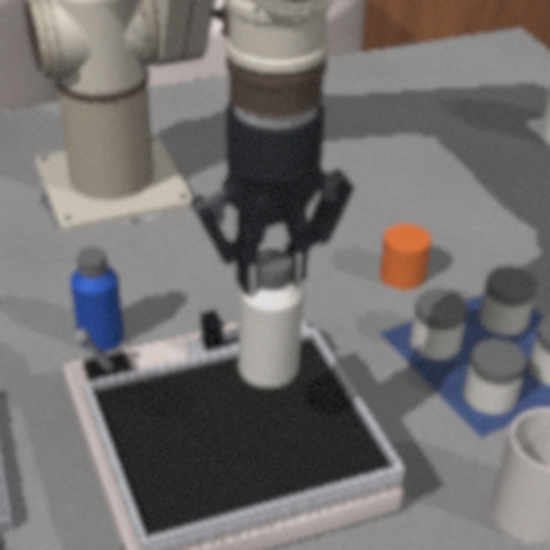

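Request:
send_rows(motion="1 1 -3.5 0 0; 1 3 -7 0 0; 1 4.2 -10.5 0 0; 1 5.6 -14 0 0; 1 7 -17.5 0 0")

```text
clock: 12.15
eef_pos: [0.5449, -0.1656, 0.2335]
tool_rot: [0.0, 1.0, 0.001, -0.002]
ft_force: [1.0, -0.5, -1.2]
grip_width: 0.0324
grasp_force: 63.6
```

Request:
send_rows(motion="1 1.4 -3.5 0 0; 1 2.8 -7 0 0; 1 4.2 -10.5 0 0; 1 5.6 -14 0 0; 1 6.8 -17.5 0 0")

```text
clock: 12.65
eef_pos: [0.4768, -0.3403, 0.2336]
tool_rot: [0.0, 1.0, 0.001, -0.002]
ft_force: [0.7, -0.4, -1.8]
grip_width: 0.0324
grasp_force: 63.6
```

Request:
send_rows(motion="1 0 0 4 0; 1 0 0 8 0; 1 0 0 12 0; 1 0 0 14 0; 1 0 0 14 0")

```text
clock: 13.15
eef_pos: [0.4743, -0.3367, 0.0898]
tool_rot: [0.0, 1.0, 0.004, -0.005]
ft_force: [0.3, 0.5, -1.7]
grip_width: 0.0324
grasp_force: 63.8
```

Run:
```python
from h import *
from scipy.optimize import brentq
print("base z when lifted", brentq(lambda z:proj("scene",[.645,0,z])[1]-213.4,0,.4))
o=bot.get_obs();print(o["eef_pos"],o["ft_force"])
```

```text
base z when lifted 0.17353636993133215
[ 0.47428046 -0.33668514  0.08976507] [ 0.29426113  0.48899003 -1.74654537]
```

Request:
send_rows(motion="1 0 0 0.6 0; 1 0 0 1.2 0; 1 0 0 1.5 0; 1 0 0 1.5 0")

```text
clock: 13.55
eef_pos: [0.479, -0.3399, 0.0818]
tool_rot: [0.0, 1.0, -0.0, 0.0]
ft_force: [0.0, -0.1, -1.7]
grip_width: 0.0327
grasp_force: 63.8
```

Request:
send_rows(motion="1 0 0 0.2 0; 1 0 0 0.4 0; 1 0 0 0.4 0")

```text
clock: 13.85
eef_pos: [0.4787, -0.3397, 0.0774]
tool_rot: [0.0, 1.0, 0.0, -0.0]
ft_force: [-0.2, -0.5, -2.0]
grip_width: 0.0326
grasp_force: 63.8
```

Request:
send_rows(motion="1 0 0 0.2 0; 1 0 0 0.4 0; 1 0 0 0.4 0")

```text
clock: 14.15
eef_pos: [0.4785, -0.3396, 0.073]
tool_rot: [0.0, 1.0, 0.0, -0.0]
ft_force: [-0.4, 0.8, -2.2]
grip_width: 0.0325
grasp_force: 63.8
```

Request:
send_rows(motion="1 0 0 0.1 0; 1 0 0 0.3 0; 1 0 0 0.3 0")

```text
clock: 14.45
eef_pos: [0.4791, -0.3401, 0.0721]
tool_rot: [0.0, 1.0, -0.001, 0.001]
ft_force: [-1.4, 1.1, 5.6]
grip_width: 0.0322
grasp_force: 65.3
```

Request:
send_rows(motion="-1 0 0 -0.2 0; -1 0 0 -0.2 0; -1 0 0 -0.2 0; -1 0 0 -0.2 0; -1 0 0 -0.2 0")

```text
clock: 14.95
eef_pos: [0.4787, -0.3397, 0.0722]
tool_rot: [0.0, 1.0, 0.0, -0.0]
ft_force: [0.7, 0.2, 0.1]
grip_width: 0.0852
grasp_force: 0.0
```

Request:
send_rows(motion="-1 0 0 -2 0; -1 0 0 -6 0; -1 0 0 -10 0; -1 0 0 -14 0; -1 0 0 -14 0")

```text
clock: 15.45
eef_pos: [0.4818, -0.3419, 0.2194]
tool_rot: [0.0, 1.0, -0.004, 0.005]
ft_force: [0.8, -0.7, -0.5]
grip_width: 0.0852
grasp_force: 0.0
```

Request:
send_rows(motion="-0.7 0 4.5 0 0; -0.7 0 9 0 0; -0.7 0 13.5 0 0; -0.7 0 18 0 0; -0.7 0 22 0 0")

```text
clock: 15.95
eef_pos: [0.4783, -0.1178, 0.2118]
tool_rot: [0.0, 1.0, 0.0, -0.0]
ft_force: [1.1, -0.0, 0.8]
grip_width: 0.0728
grasp_force: 0.0
```

Request:
send_rows(motion="-0.7 0 4.5 0 0; -0.7 0 9 0 0; -0.7 0 13.5 0 0; -0.7 0 18 0 0; -0.7 0 22 0 0")

```text
clock: 16.45
eef_pos: [0.4786, 0.1023, 0.2119]
tool_rot: [0.0, 1.0, 0.0, -0.0]
ft_force: [0.3, -0.6, 0.4]
grip_width: 0.0724
grasp_force: 0.0
```

Run:
```python
from h import *
o=bot.get_obs();print(o["eef_pos"],o["ft_force"],o["grip_width"])
a=snap("top","t5")[110:330,110:460]; b=snap("scene","s5")[130:340,90:450]
for c in("scene","top"): print([(np.round(x["rect"]).tolist(),round(x["conf"],2)) for x in boxes_of(c,"jar0")])
cv2.imwrite("pics/c7.png",np.vstack([cv2.resize(x[:,:,::-1],(480,290),interpolation=cv2.INTER_CUBIC) for x in(a,b)]))
```

```text
[0.47856514 0.10225476 0.21185009] [ 0.33475234 -0.62891601  0.40478943] 0.07243301756726683
[([342.0, 163.0, 21.0, 20.0], 0.79), ([377.0, 210.0, 21.0, 32.0], 0.68), ([354.0, 187.0, 20.0, 25.0], 0.62), ([406.0, 200.0, 23.0, 33.0], 0.59), ([385.0, 181.0, 19.0, 28.0], 0.56)]
[([181.0, 293.0, 28.0, 21.0], 0.9), ([186.0, 247.0, 12.0, 17.0], 0.76), ([154.0, 253.0, 25.0, 23.0], 0.76), ([185.0, 214.0, 27.0, 23.0], 0.68), ([155.0, 218.0, 29.0, 20.0], 0.59)]
```

View pics/c7.png

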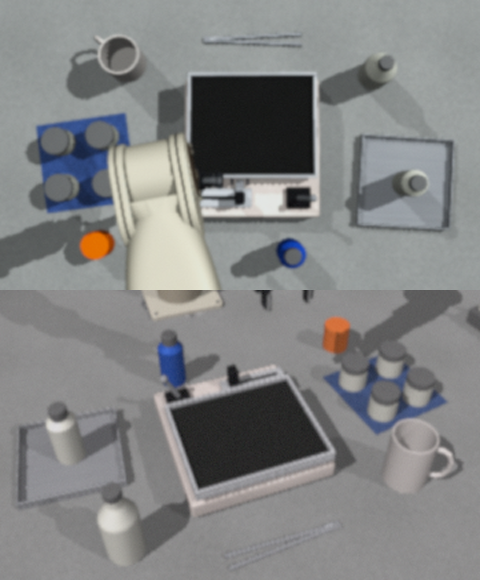

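The bottle stands in the tray, and the lock is at its locked end. Jars unmoved. Jar 3 first.

Request:
send_rows(motion="-0.7 0 4.5 0 0; -0.7 0.2 9 0 0; -0.7 0.4 13.5 0 0; -0.7 0.4 17.9 0 0; -0.7 0.4 17.9 3 0")

```text
clock: 17.15
eef_pos: [0.4785, 0.2841, 0.1855]
tool_rot: [-0.001, 1.0, 0.003, 0.004]
ft_force: [0.0, -0.3, 0.5]
grip_width: 0.0725
grasp_force: 0.0
```

Request:
send_rows(motion="-0.7 0 0 4 0; -0.7 0 0 8 0; -0.7 0 0 12 0; -0.7 0 0 15 0; -0.7 0 0 16.8 0")

```text
clock: 17.65
eef_pos: [0.4742, 0.2763, 0.0113]
tool_rot: [0.002, 1.0, -0.001, -0.002]
ft_force: [0.4, 0.6, -0.1]
grip_width: 0.0728
grasp_force: 0.0
```

Request:
send_rows(motion="1 0 0 0 0; 1 0 0 0 0; 1 0 0 0 0; 1 0 0 0 0; 1 0 0 0 0")

```text
clock: 18.15
eef_pos: [0.4761, 0.2795, 0.0155]
tool_rot: [0.001, 1.0, 0.0, 0.001]
ft_force: [-0.4, -0.6, -0.8]
grip_width: 0.0582
grasp_force: 64.6
```

Request:
send_rows(motion="1 0 0 -2 0; 1 0 0 -5 0; 1 0 0 -9.5 0; 1 0 0 -14 0; 1 -2 -3 -15.5 0")

```text
clock: 18.65
eef_pos: [0.4966, 0.2533, 0.1757]
tool_rot: [-0.003, 1.0, 0.003, 0.004]
ft_force: [1.1, -0.6, -1.4]
grip_width: 0.0585
grasp_force: 64.8
```

Request:
send_rows(motion="1 -1.8 -4 0 0; 1 -3.6 -8 0 0; 1 -5.4 -12 0 0; 1 -7.2 -16 0 0; 1 -9 -20 0 0")

```text
clock: 19.15
eef_pos: [0.5857, 0.0476, 0.1701]
tool_rot: [0.0, 1.0, 0.0, 0.001]
ft_force: [0.5, -0.1, -1.7]
grip_width: 0.0582
grasp_force: 64.8
```

Request:
send_rows(motion="1 -1.8 -4 0 0; 1 -3.6 -8 0 0; 1 -5.4 -12 0 0; 1 -5.4 -12 3 0; 1 -5.4 -12 6 0")

```text
clock: 19.65
eef_pos: [0.6407, -0.073, 0.1102]
tool_rot: [0.002, 1.0, -0.0, 0.002]
ft_force: [-0.9, 0.7, -2.4]
grip_width: 0.0583
grasp_force: 64.9
```

Request:
send_rows(motion="1 0 0 0 0; 1 0 0 1 0; 1 0 0 1 0")

```text
clock: 19.95
eef_pos: [0.6392, -0.0705, 0.0998]
tool_rot: [0.0, 1.0, -0.0, 0.0]
ft_force: [0.2, 0.6, -0.6]
grip_width: 0.0585
grasp_force: 64.9
```

Request:
send_rows(motion="1 0 0 0.5 0; 1 0 0 0.9 0; 1 0 0 1.1 0; 1 0 0 1.1 0")

```text
clock: 20.35
eef_pos: [0.6389, -0.0708, 0.0883]
tool_rot: [0.0, 1.0, -0.0, -0.0]
ft_force: [0.3, 0.4, -1.2]
grip_width: 0.0579
grasp_force: 64.9
```

Request:
send_rows(motion="1 0 0 0.2 0; 1 0 0 0.4 0; 1 0 0 0.4 0")

```text
clock: 20.65
eef_pos: [0.6396, -0.0709, 0.0858]
tool_rot: [0.0, 1.0, -0.0, 0.001]
ft_force: [-0.7, 1.5, 3.7]
grip_width: 0.0584
grasp_force: 65.6
```

Request:
send_rows(motion="-0.7 0 0 -0.2 0; -0.7 0 0 -0.2 0; -0.7 0 0 -0.2 0; -0.7 0 0 -0.2 0; -0.7 0 0 -0.2 0")

```text
clock: 21.15
eef_pos: [0.6389, -0.0709, 0.0862]
tool_rot: [0.0, 1.0, 0.0, -0.0]
ft_force: [-0.3, -0.5, -1.1]
grip_width: 0.0726
grasp_force: 0.0
```

Request:
send_rows(motion="-0.7 0 0 -2 0; -0.7 0 0 -6 0; -0.7 0 0 -11 0; -0.7 1.5 4 -11 0; -0.7 3 8 -11 0")

```text
clock: 21.65
eef_pos: [0.6108, 0.0089, 0.1989]
tool_rot: [0.002, 1.0, 0.0, 0.003]
ft_force: [1.1, 0.5, -1.1]
grip_width: 0.0722
grasp_force: 0.0
```

Request:
send_rows(motion="-0.7 1.5 4 0 0; -0.7 3 8 0 0; -0.7 4.5 12 0 0; -0.7 6 16 0 0; -0.7 7.5 20 0 0")

```text
clock: 22.15
eef_pos: [0.5335, 0.2106, 0.1965]
tool_rot: [0.0, 1.0, 0.0, 0.0]
ft_force: [0.7, -0.8, 0.9]
grip_width: 0.0725
grasp_force: 0.0
```

Request:
send_rows(motion="-0.7 1.8 4 0 0; -0.7 3.6 8 0 0; -0.7 5.4 12 0 0; -0.7 7.2 17 0 0; -0.7 7.2 17 0 0")

```text
clock: 22.65
eef_pos: [0.4597, 0.3845, 0.1961]
tool_rot: [-0.003, 1.0, 0.001, -0.0]
ft_force: [0.5, -0.0, 0.4]
grip_width: 0.0725
grasp_force: 0.0
```

Run:
```python
from h import *
o=bot.get_obs();print(o["eef_pos"],o["grip_width"])
b=snap("scene","s6");snap("top","t6")
for c in("scene","top"): print([(np.round(x["rect"],1).tolist(),round(x["conf"],2)) for x in boxes_of(c,"jar0")])
for p in [(.563,.391),(.576,.3),(.462,.379),(.64,-.071)]: print(proj("scene",[*p,.032+.074*(p[1]<0)]))
```

```text
[0.45974423 0.38447755 0.19605754] 0.07253340974167993
[([405.0, 201.2, 22.3, 26.5], 0.76), ([258.1, 241.6, 27.5, 32.1], 0.7), ([377.6, 210.4, 20.1, 30.8], 0.69), ([385.0, 180.2, 23.7, 29.6], 0.57)]
[([316.0, 188.6, 25.6, 24.8], 0.67), ([155.0, 216.8, 28.6, 18.6], 0.62), ([155.7, 254.1, 22.4, 21.8], 0.58), ([183.1, 213.7, 25.3, 20.4], 0.56), ([407.3, 245.7, 72.4, 73.6], 0.43)]
[402.47549086 199.2192412 ]
[377.20968845 209.22118049]
[381.24333449 179.3224123 ]
[257.70541164 239.57102004]
```

Request:
send_rows(motion="-0.7 -0.1 0 4 0; -0.7 -0.1 0 8 0; -0.7 -0.1 0 12 0; -0.7 -0.1 0 16 0; -0.7 -0.1 0 18 0")

```text
clock: 23.35
eef_pos: [0.469, 0.3865, 0.0234]
tool_rot: [0.001, 1.0, 0.011, 0.005]
ft_force: [-0.7, 8.3, 7.7]
grip_width: 0.0725
grasp_force: 0.0
```

Request:
send_rows(motion="-0.7 0 0 0.1 0; 1 0 0 0.1 0; 1 0 0 0.1 0; 1 0 0 0.1 0; 1 0 0 0.1 0")

```text
clock: 23.85
eef_pos: [0.4646, 0.3781, 0.0163]
tool_rot: [0.001, 1.0, -0.0, 0.001]
ft_force: [1.0, -2.9, 5.6]
grip_width: 0.0579
grasp_force: 64.9
```

Request:
send_rows(motion="1 0 0 0 0; 1 0 0 -2 0; 1 0 0 -6 0; 1 0 0 -11 0; 1 0 0 -16 0")

```text
clock: 24.35
eef_pos: [0.4624, 0.3779, 0.1754]
tool_rot: [0.001, 1.0, -0.001, -0.002]
ft_force: [1.1, 0.3, -0.9]
grip_width: 0.0576
grasp_force: 64.6
```

Request:
send_rows(motion="1 -2.2 -4 -1 0; 1 -4.4 -8 -2 0; 1 -6.6 -12 -2 0; 1 -8.8 -16 -2 0; 1 -11 -20 -2 0")

```text
clock: 24.85
eef_pos: [0.5732, 0.177, 0.1946]
tool_rot: [0.001, 1.0, -0.0, -0.001]
ft_force: [0.5, 0.3, -0.9]
grip_width: 0.058
grasp_force: 64.7
```

Run:
```python
from h import *
a=snap("scene","s7")[100:280,230:440]
cv2.imwrite("pics/c8.png",cv2.resize(a[:,:,::-1],None,fx=2.5,fy=2.5,interpolation=cv2.INTER_CUBIC))
```

```text
(no output)
```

View pics/c8.png

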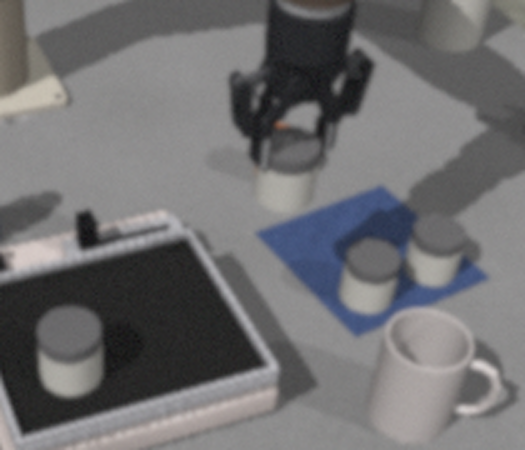

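The first jar stands on the platform, and the second is held upright.

Request:
send_rows(motion="1 -2.2 -4 0 0; 1 -4.4 -8 0 0; 1 -6.6 -12.9 0 0; 1 -6.6 -12.9 4 0; 1 -6.6 -12.9 8 0")

```text
clock: 25.4
eef_pos: [0.6405, 0.0473, 0.1148]
tool_rot: [0.003, 1.0, 0.0, 0.001]
ft_force: [-0.6, -0.1, -1.3]
grip_width: 0.0581
grasp_force: 64.9
```

Request:
send_rows(motion="1 0 0 1 0; 1 0 0 1.8 0; 1 0 0 2.2 0; 1 0 0 2.2 0")

```text
clock: 25.8
eef_pos: [0.6399, 0.0507, 0.0946]
tool_rot: [-0.0, 1.0, 0.0, 0.001]
ft_force: [1.0, 0.2, -0.7]
grip_width: 0.0581
grasp_force: 64.8
```

Request:
send_rows(motion="1 0 0 0.3 0; 1 0 0 0.5 0; 1 0 0 0.5 0")

```text
clock: 26.1
eef_pos: [0.6403, 0.0506, 0.0903]
tool_rot: [0.0, 1.0, 0.0, 0.002]
ft_force: [-0.3, 0.4, 3.9]
grip_width: 0.0581
grasp_force: 65.1
```

Request:
send_rows(motion="1 0 0 0.1 0; 1 0 0 0.3 0; 1 0 0 0.3 0")

```text
clock: 26.4
eef_pos: [0.6405, 0.0506, 0.0902]
tool_rot: [0.0, 1.0, 0.0, 0.003]
ft_force: [-4.0, 1.2, 15.5]
grip_width: 0.0582
grasp_force: 66.8
```

Request:
send_rows(motion="-0.7 0 0 -0.3 0; -0.7 0 0 -0.3 0; -0.7 0 0 -0.3 0; -0.7 0 0 -0.3 0; -0.7 0 0 -0.3 0")

```text
clock: 26.9
eef_pos: [0.6388, 0.05, 0.0877]
tool_rot: [0.0, 1.0, -0.0, -0.001]
ft_force: [-0.6, -0.1, -0.0]
grip_width: 0.0725
grasp_force: 0.0
```

Request:
send_rows(motion="-0.7 0 0 -2 0; -0.7 0 0 -6 0; -0.7 0 0 -11 0; -0.7 1 4 -11 0; -0.7 2 8 -11 0")

```text
clock: 27.4
eef_pos: [0.6208, 0.13, 0.2008]
tool_rot: [0.002, 1.0, 0.001, 0.002]
ft_force: [0.8, 0.2, -0.5]
grip_width: 0.0726
grasp_force: 0.0
```

Request:
send_rows(motion="-0.85 1.1 4 0 0; -0.85 2.2 8 0 0; -0.85 3.3 12 0 0; -0.85 4.4 16.9 0 0; -0.85 4.4 16.9 0 0")

```text
clock: 27.9
eef_pos: [0.573, 0.3054, 0.1976]
tool_rot: [-0.004, 1.0, 0.001, -0.001]
ft_force: [0.4, 0.4, -0.5]
grip_width: 0.0789
grasp_force: 0.0
```

Run:
```python
from h import *
o=bot.get_obs();print(o["eef_pos"],o["grip_width"])
snap("scene","s8");snap("top","t8")
for c in("scene","top"): print([(np.round(x["rect"],1).tolist(),round(x["conf"],2)) for x in boxes_of(c,"jar0")])
```

```text
[0.5730178  0.30540402 0.1976071 ] 0.07885600244161017
[([258.9, 241.4, 21.8, 35.4], 0.79), ([307.7, 227.8, 24.2, 34.9], 0.72), ([375.4, 211.6, 23.0, 29.9], 0.69), ([405.0, 201.0, 22.7, 31.6], 0.65), ([341.5, 162.3, 21.0, 25.5], 0.65)]
[([269.4, 190.8, 20.6, 25.5], 0.76), ([316.1, 189.4, 26.2, 27.4], 0.69), ([160.1, 220.9, 14.1, 9.9], 0.67), ([184.3, 216.2, 25.5, 18.5], 0.57), ([185.4, 231.5, 49.9, 71.6], 0.15)]
```

Request:
send_rows(motion="-0.85 0 0 3 0; -0.85 0 0 7 0; -0.85 0 0 11 0; -0.85 0 0 11 0; -0.85 0 0 11 0")

```text
clock: 28.6
eef_pos: [0.5755, 0.2975, 0.0884]
tool_rot: [0.002, 1.0, -0.0, -0.001]
ft_force: [0.5, -0.1, 1.0]
grip_width: 0.0792
grasp_force: 0.0
```

Request:
send_rows(motion="-0.85 0 0 2.5 0; -0.85 0 0 5 0; -0.85 0 0 7 0; -0.85 0 0 7 0; -0.85 0 0 7 0")

```text
clock: 29.1
eef_pos: [0.5772, 0.2996, 0.0211]
tool_rot: [0.001, 1.0, 0.001, 0.002]
ft_force: [0.5, -0.6, -0.2]
grip_width: 0.0789
grasp_force: 0.0
```

Request:
send_rows(motion="-0.85 0 0 0.5 0; 1 0 0 0.5 0; 1 0 0 0.5 0; 1 0 0 0.5 0; 1 0 0 0.5 0")

```text
clock: 29.6
eef_pos: [0.5766, 0.2997, 0.0152]
tool_rot: [0.0, 1.0, 0.001, 0.002]
ft_force: [0.2, -0.5, 6.7]
grip_width: 0.0578
grasp_force: 65.0
```

Request:
send_rows(motion="1 0 0 0 0; 1 0 0 -3 0; 1 0 0 -8 0; 1 0 0 -13 0; 1 0 0 -18 0")

```text
clock: 30.1
eef_pos: [0.5746, 0.2989, 0.1947]
tool_rot: [0.0, 1.0, -0.0, -0.001]
ft_force: [0.3, 0.9, -1.7]
grip_width: 0.0583
grasp_force: 64.5
```

Request:
send_rows(motion="1 0.3 -4 0 0; 1 0.6 -8 0 0; 1 0.9 -12.5 0 0; 1 1.2 -17 0 0; 1 1.5 -21.5 0 0")

```text
clock: 30.6
eef_pos: [0.5593, 0.0826, 0.1931]
tool_rot: [0.0, 1.0, -0.0, -0.0]
ft_force: [0.3, 0.2, -1.1]
grip_width: 0.058
grasp_force: 64.5
```

Request:
send_rows(motion="1 0.3 -4 0 0; 1 0.6 -8 0 0; 1 0.9 -12 0 0; 1 1.2 -15.5 0 0; 1 1.2 -15.5 4 0")

```text
clock: 31.1
eef_pos: [0.5519, -0.0758, 0.1584]
tool_rot: [0.003, 1.0, -0.002, 0.006]
ft_force: [2.1, 1.0, -1.4]
grip_width: 0.058
grasp_force: 64.6
```

Request:
send_rows(motion="1 0 0 2 0; 1 0 0 4 0; 1 0 0 5 0; 1 0 0 5 0")

```text
clock: 31.5
eef_pos: [0.5465, -0.0706, 0.1017]
tool_rot: [0.0, 1.0, 0.0, -0.002]
ft_force: [-0.8, -0.2, -2.1]
grip_width: 0.0583
grasp_force: 64.6
```

Request:
send_rows(motion="1 0 0 0.5 0; 1 0 0 0.9 0; 1 0 0 1.2 0; 1 0 0 1.2 0")

```text
clock: 31.9
eef_pos: [0.548, -0.0707, 0.0914]
tool_rot: [0.0, 1.0, -0.0, 0.0]
ft_force: [0.5, 0.4, -0.7]
grip_width: 0.0582
grasp_force: 64.6
```

Request:
send_rows(motion="1 0 0 0.1 0; 1 0 0 0.3 0; 1 0 0 0.3 0")

```text
clock: 32.2
eef_pos: [0.5484, -0.0709, 0.0892]
tool_rot: [0.0, 1.0, -0.0, 0.001]
ft_force: [-1.2, 0.6, 3.7]
grip_width: 0.0582
grasp_force: 65.0
```

Request:
send_rows(motion="-0.7 0 0 -0.1 0; -0.7 0 0 -0.1 0; -0.7 0 0 -0.1 0; -0.7 0 0 -0.1 0; -0.7 0 0 -0.1 0")

```text
clock: 32.7
eef_pos: [0.548, -0.0708, 0.0893]
tool_rot: [0.0, 1.0, 0.0, -0.0]
ft_force: [-0.3, 0.3, -0.7]
grip_width: 0.0728
grasp_force: 0.0
```

Request:
send_rows(motion="-0.7 0 0 -2 0; -0.7 0 0 -6 0; -0.7 0 0 -11 0; -0.7 -0.1 4 -11 0; -0.7 -0.3 8 -11 0")

```text
clock: 33.2
eef_pos: [0.5526, 0.009, 0.2019]
tool_rot: [0.002, 1.0, 0.0, 0.003]
ft_force: [0.5, 0.1, -0.6]
grip_width: 0.0726
grasp_force: 0.0
```

Request:
send_rows(motion="-0.85 -0.1 4 0 0; -0.85 -0.3 8 0 0; -0.85 -0.4 12 0 0; -0.85 -0.6 16 0 0; -0.85 -0.7 20 0 0")

```text
clock: 33.7
eef_pos: [0.5581, 0.2108, 0.1994]
tool_rot: [0.0, 1.0, -0.0, 0.0]
ft_force: [1.0, -0.3, 0.0]
grip_width: 0.0789
grasp_force: 0.0
```

Request:
send_rows(motion="-0.85 -0.1 4 0 0; -0.85 -0.3 8 0 0; -0.85 -0.4 12 0 0; -0.85 -0.5 16 0 0; -0.85 -0.5 18.4 0 0")

```text
clock: 34.2
eef_pos: [0.5627, 0.3963, 0.1986]
tool_rot: [-0.001, 1.0, 0.0, -0.0]
ft_force: [0.6, -0.5, 0.8]
grip_width: 0.079
grasp_force: 0.0
```

Run:
```python
from h import *
snap("scene","s9");snap("top","t9")
for c in("scene","top"): print([(np.round(x["rect"],1).tolist(),round(x["conf"],2)) for x in boxes_of(c,"jar0")])
o=bot.get_obs();print(o["eef_pos"],o["grip_width"])
```

```text
[([257.6, 240.6, 21.5, 35.3], 0.97), ([246.0, 214.8, 20.0, 34.8], 0.82), ([307.5, 226.8, 24.8, 35.8], 0.75), ([405.7, 199.2, 19.0, 28.3], 0.72)]
[([181.5, 294.3, 20.4, 20.2], 0.85), ([314.7, 188.7, 24.2, 24.3], 0.83), ([314.3, 224.2, 28.6, 23.9], 0.76), ([270.6, 190.4, 22.2, 25.4], 0.72), ([155.6, 214.7, 21.9, 19.3], 0.6)]
[0.56299395 0.3933656  0.19861445] 0.07866229857237109
```

Jar 0 is still in place.

Request:
send_rows(motion="-0.85 0 0 3 0; -0.85 0 0 7 0; -0.85 0 0 11 0; -0.85 0 0 11 0; -0.85 0 0 11 0")

```text
clock: 34.9
eef_pos: [0.5634, 0.3916, 0.0897]
tool_rot: [0.001, 1.0, -0.001, -0.001]
ft_force: [-0.4, 0.3, 1.5]
grip_width: 0.0788
grasp_force: 0.0
```

Request:
send_rows(motion="-0.85 0 0 2.5 0; -0.85 0 0 5 0; -0.85 0 0 7.2 0; -0.85 0 0 7.2 0; -0.85 0 0 7.2 0")

```text
clock: 35.4
eef_pos: [0.5651, 0.3938, 0.0203]
tool_rot: [0.001, 1.0, 0.001, 0.002]
ft_force: [-0.9, 0.5, 0.1]
grip_width: 0.0793
grasp_force: 0.0
```

Request:
send_rows(motion="-0.85 0 0 0.3 0; 1 0 0 0.3 0; 1 0 0 0.3 0; 1 0 0 0.3 0; 1 0 0 0.3 0")

```text
clock: 35.9
eef_pos: [0.5648, 0.394, 0.0167]
tool_rot: [0.0, 1.0, 0.001, 0.002]
ft_force: [0.0, -0.1, 5.7]
grip_width: 0.0579
grasp_force: 65.3
```

Request:
send_rows(motion="1 0 0 0 0; 1 0 0 -3 0; 1 0 0 -8 0; 1 0 0 -13 0; 1 0 0 -18 0")

```text
clock: 36.4
eef_pos: [0.5627, 0.3928, 0.1957]
tool_rot: [0.0, 1.0, -0.0, -0.001]
ft_force: [0.4, 1.0, -1.0]
grip_width: 0.0583
grasp_force: 64.8
```

Request:
send_rows(motion="1 0.2 -4 0 0; 1 0.4 -8 0 0; 1 0.6 -12.5 0 0; 1 0.7 -17 0 0; 1 0.8 -21.5 0 0")

```text
clock: 36.9
eef_pos: [0.5544, 0.1765, 0.1942]
tool_rot: [0.0, 1.0, -0.0, -0.0]
ft_force: [0.9, 0.0, -0.9]
grip_width: 0.0579
grasp_force: 64.9
```

Request:
send_rows(motion="1 0.2 -4 0 0; 1 0.4 -8 0 0; 1 0.5 -13 0 0; 1 0.5 -13 2 0; 1 0.5 -13 5 0")

```text
clock: 37.4
eef_pos: [0.5517, 0.0462, 0.146]
tool_rot: [0.002, 1.0, 0.0, 0.003]
ft_force: [0.5, 0.0, -2.2]
grip_width: 0.0578
grasp_force: 65.1
```

Request:
send_rows(motion="1 0 0 2 0; 1 0 0 4 0; 1 0 0 5.2 0; 1 0 0 5.2 0")

```text
clock: 37.8
eef_pos: [0.549, 0.0481, 0.0911]
tool_rot: [0.0, 1.0, -0.0, -0.001]
ft_force: [-0.4, -0.1, -1.8]
grip_width: 0.058
grasp_force: 68.6
```

Request:
send_rows(motion="1 0 0 0.1 0; 1 0 0 0.3 0; 1 0 0 0.3 0")

```text
clock: 38.1
eef_pos: [0.5505, 0.0483, 0.0899]
tool_rot: [0.0, 1.0, 0.0, 0.0]
ft_force: [0.5, -0.6, -1.9]
grip_width: 0.0581
grasp_force: 68.7
```

Request:
send_rows(motion="1 0 0 0.1 0; 1 0 0 0.2 0; 1 0 0 0.2 0")

```text
clock: 38.4
eef_pos: [0.5504, 0.0483, 0.0897]
tool_rot: [0.0, 1.0, 0.0, 0.001]
ft_force: [-3.3, 0.0, 9.8]
grip_width: 0.0578
grasp_force: 70.0
```

Request:
send_rows(motion="-0.7 0 0 -0.2 0; -0.7 0 0 -0.2 0; -0.7 0 0 -0.2 0; -0.7 0 0 -0.2 0; -0.7 0 0 -0.2 0")

```text
clock: 38.9
eef_pos: [0.55, 0.0482, 0.0892]
tool_rot: [0.0, 1.0, -0.0, -0.0]
ft_force: [-0.3, 1.0, -0.2]
grip_width: 0.0723
grasp_force: 0.0
```

Request:
send_rows(motion="-0.7 0 0 -2 0; -0.7 0 0 -6 0; -0.7 0 0 -11 0; 0 3 -3 -11 0; 1 6.5 -6 -11 0")

```text
clock: 39.4
eef_pos: [0.4871, -0.012, 0.2014]
tool_rot: [-0.001, 1.0, -0.0, 0.003]
ft_force: [0.2, -0.4, -0.6]
grip_width: 0.0445
grasp_force: 0.0
```

Request:
send_rows(motion="1 3.7 -3.3 0 0; 1 3.7 -3.3 0 0; 1 3.7 -3.3 0 0; 1 3.7 -3.3 0 0")

```text
clock: 39.8
eef_pos: [0.4489, -0.0446, 0.1997]
tool_rot: [0.0, 1.0, 0.0, 0.001]
ft_force: [-0.6, -0.6, -0.4]
grip_width: -0.0001
grasp_force: 0.0
```

Run:
```python
from h import *
o=bot.get_obs();print(o["eef_pos"],o["grip_width"])
a=snap("scene","s10")[100:320,90:420]
snap("top","t10")
cv2.imwrite("pics/c9.png",cv2.resize(a[:,:,::-1],None,fx=2.4,fy=2.4,interpolation=cv2.INTER_CUBIC))
```

```text
[ 0.44893245 -0.04457628  0.19967502] -7.560599742575506e-05
```

View pics/c9.png

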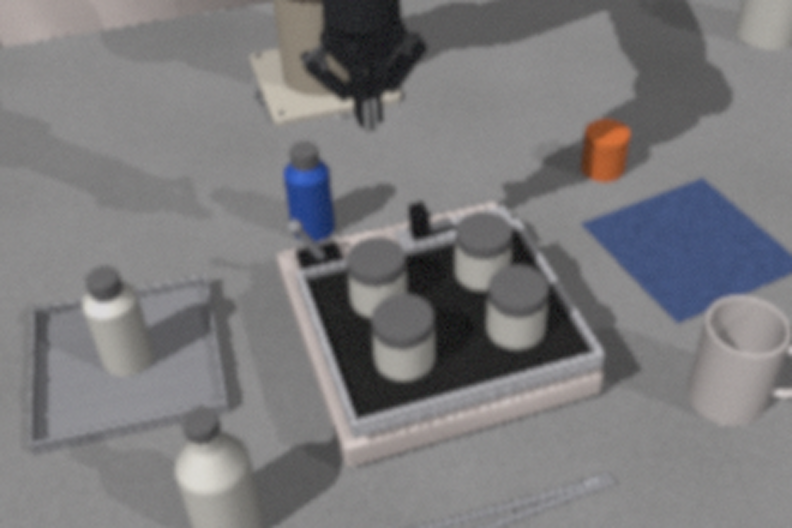

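All four jars stand on the platform, the bottle is in the tray, and the lock is at its locked end. Now I'll free the lock.

Request:
send_rows(motion="1 0 0 4 0; 1 0 0 8 0; 1 0 0 12 0; 1 0 0 13.3 0; 1 0 0 13.3 0")

```text
clock: 40.4
eef_pos: [0.4462, -0.0438, 0.0637]
tool_rot: [-0.0, 1.0, 0.0, -0.003]
ft_force: [0.3, 0.0, 0.1]
grip_width: -0.0001
grasp_force: 0.0
```

Request:
send_rows(motion="1 0 2 0 0; 1 0 4 0 0; 1 0 6 0 0; 1 0 8 0 0; 1 0 10 0 0")

```text
clock: 40.9
eef_pos: [0.4491, 0.0557, 0.0674]
tool_rot: [0.0, 1.0, -0.001, 0.001]
ft_force: [0.2, -2.6, -0.8]
grip_width: 0.0002
grasp_force: 1.4
```

Request:
send_rows(motion="1 0 0.5 0 0; 1 0 1 0 0; 1 0 1 0 0")

```text
clock: 41.2
eef_pos: [0.4491, 0.0658, 0.0671]
tool_rot: [0.0, 1.0, 0.0, 0.001]
ft_force: [0.2, 0.2, 0.0]
grip_width: 0.0
grasp_force: 0.0
```

Request:
send_rows(motion="1 0 0.5 0 0; 1 0 1 0 0; 1 0 1 0 0")

```text
clock: 41.5
eef_pos: [0.4486, 0.0755, 0.0666]
tool_rot: [0.0, 1.0, 0.0, 0.0]
ft_force: [0.7, -0.5, 0.4]
grip_width: 0.0
grasp_force: 0.3
```

Request:
send_rows(motion="1 0 0.3 0 0; 1 0 0.6 0 0; 1 0 0.6 0 0")

```text
clock: 41.8
eef_pos: [0.4483, 0.0816, 0.0664]
tool_rot: [0.0, 1.0, 0.0, 0.0]
ft_force: [0.6, -0.9, 1.5]
grip_width: 0.0
grasp_force: 0.5
```

Request:
send_rows(motion="1 0 0.3 0 0; 1 0 0.6 0 0; 1 0 0.6 0 0")

```text
clock: 42.1
eef_pos: [0.4482, 0.0828, 0.0665]
tool_rot: [0.002, 1.0, -0.005, 0.0]
ft_force: [2.3, -14.2, 3.5]
grip_width: -0.0003
grasp_force: 7.4
```

Request:
send_rows(motion="1 0 0.2 0 0; 1 0 0.4 0 0; 1 0 0.4 0 0")

```text
clock: 42.4
eef_pos: [0.4482, 0.0832, 0.0665]
tool_rot: [0.003, 1.0, -0.009, 0.0]
ft_force: [0.6, -24.1, 6.3]
grip_width: -0.0
grasp_force: 12.2
```

Request:
send_rows(motion="1 0 -1 0 0; 1 0 -2.5 0 0; 1 0 -2.5 -4 0; 1 0 -2.5 -8.5 0; 1 0 -2.5 -13 0")

```text
clock: 42.9
eef_pos: [0.447, 0.0667, 0.1972]
tool_rot: [0.0, 1.0, 0.001, -0.001]
ft_force: [0.2, -0.0, 0.3]
grip_width: 0.0004
grasp_force: 0.0
```

Request:
send_rows(motion="1 0 -4.5 0 0; 1 0 -9 0 0; 1 0 -13.5 0 0; 1 0 -18 0 0; 1 0 -22.5 0 0")

```text
clock: 43.4
eef_pos: [0.4477, -0.1595, 0.1962]
tool_rot: [0.0, 1.0, 0.001, 0.0]
ft_force: [1.8, -0.5, -0.5]
grip_width: 0.0002
grasp_force: 0.0
```

Request:
send_rows(motion="1 0 -2.8 0 0; 1 0 -2.8 0 0; 1 0 -2.8 4 0; 1 0 -2.8 8 0; 1 0 -2.8 10.8 0")

```text
clock: 43.9
eef_pos: [0.4466, -0.1847, 0.086]
tool_rot: [-0.0, 1.0, 0.001, -0.001]
ft_force: [0.2, 0.3, -0.3]
grip_width: -0.0004
grasp_force: 0.0
```

Request:
send_rows(motion="1 0 0 0 0; 1 0 0 0 0")

```text
clock: 44.1
eef_pos: [0.4479, -0.1857, 0.0886]
tool_rot: [-0.0, 1.0, 0.001, -0.0]
ft_force: [0.5, -0.2, 0.4]
grip_width: 0.0001
grasp_force: 0.0
```

Request:
send_rows(motion="1 0 2 0 0; 1 0 4 0 0; 1 0 6 0 0; 1 0 7.2 0 0; 1 0 7.5 0 0")

```text
clock: 44.6
eef_pos: [0.4508, -0.1112, 0.0959]
tool_rot: [-0.0, 1.0, -0.001, 0.004]
ft_force: [-10.3, 3.0, 31.2]
grip_width: 0.0004
grasp_force: 14.0
```

Request:
send_rows(motion="1 0 0.4 0 0; 1 0 0.4 0 0")

```text
clock: 44.8
eef_pos: [0.4506, -0.1061, 0.0953]
tool_rot: [-0.001, 1.0, 0.001, 0.004]
ft_force: [-9.2, 6.2, 29.8]
grip_width: 0.0004
grasp_force: 13.3
```

Request:
send_rows(motion="1 0 -3 0 0; 1 0 -6 0 0; 1 0 -6 -4 0; 1 0 -6 -9 0; 1 0 -6 -14 0")

```text
clock: 45.3
eef_pos: [0.4484, -0.1676, 0.2324]
tool_rot: [0.0, 1.0, -0.0, 0.002]
ft_force: [1.4, 0.1, 0.0]
grip_width: -0.0002
grasp_force: 0.0
```

Run:
```python
from h import *
a=snap("scene","s11")[130:260,190:340];b=snap("top","t11")[170:290,200:350]
r=lambda i:cv2.resize(i[:,:,::-1],(400,400),interpolation=cv2.INTER_CUBIC)
cv2.imwrite("pics/c10.png",np.hstack([r(a),r(b)]))
```

```text
(no output)
```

View pics/c10.png

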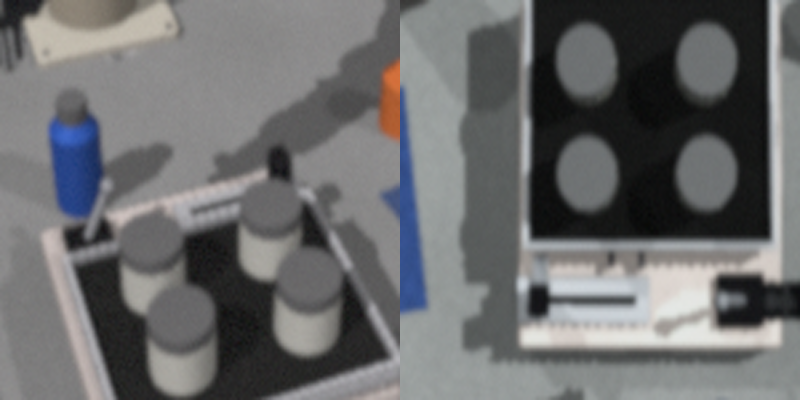

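The switch is on again (bat leaning to +y at (105,190)), the lock is at its free end, and all four jars are upright on the platform.

```bash
python3 -c "
from h import *
print(workorder.job_done())"
```

```text
the job is handed in; nothing more can be done
None
```

I did every step in the order asked and handed the job in: the bottle stands in the tray, all four jars are upright on the platform, the lock is back at its free end, and the switch is on again.

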